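# Switch off the board preheater and move the board to the cooling rack

### The job

First switch the preheater off by turning its timer knob back until the white pointer reads zero, right at the red mark. Then slide the spatula in under the green circuit board, lift the board off the preheater and set it down centred, flat and square on the two rails of the cooling rack, and finally lay the spatula back in the middle of its mat. Move the board only with the spatula, never touch it with the gripper or arm, keep it level, and leave the other things on the bench alone.

Things in the scene. Friction and masses are not known exactly. Their poses are not given: they have to be found in the camera images.
- preheater: fixed board preheater: grey block, dark plate 150 x 150 mm, top 52 mm up; teal console with the timer knob (axis at x -30, y +142 mm) joined on its +y side. Origin: under the plate's middle at bench level, x along the rails, z up. Two aluminium rails 110 mm long, 14 wide, at y +50 and -50 mm, tops at z 70 mm: under the board is a tunnel 86 mm wide, 18 high, open at both x ends
- timer (a joint): timer knob angle, rad. Disc 64 mm across, top 65 mm above bench; on it a black bar 64 long, 16 wide, 28 high, white pointer on one end. 0: pointer at the red mark, along the preheater's +x. Positive: pointer that far clockwise of zero from above; turn anticlockwise to lower it. Starts 0.6 to 1.4, range -0.6 to 2.6, no stop or click at zero. Friction 0.04 N m; stays where left
- timer_grip (a point): point on the knob's axis 88 mm above the bench (5 mm below the top of the bar grip), the height to pinch the bar; its x axis points along the bar to the pointer end, z up
- board: green circuit board, 90 (x) x 120 (y) x 4 mm, parts on top up to 11 mm, about 90 g; origin at the centre of its underside, z up. Starts flat across the preheater's two rails, within 5 mm (x and y) of central and 0.06 rad of square, its underside 70 mm above the bench
- rack: fixed cooling rack: blue base 130 x 135 x 6 mm with two upright aluminium rails along its x, 110 mm long, 14 wide, centred at y +50 and -50 mm, tops 45 mm above the bench: a tunnel 86 mm wide and 39 high, open at both x ends. Origin: underside centre, z up. Its x is within 0.2 rad of world x
- mat: dark blue flat mat fixed to the bench, 300 mm (x) x 140 mm (y), 4 mm thick; origin at its underside centre. The spatula starts lying on it. Mat and rack may stand in either order on the bench
- spatula: spatula 185 mm long. Steel blade 95 (x) x 66 (y) x 3 mm from x -2.5 to +92.5 mm, underside at z 0; neck rises behind it to x -24; orange handle from x -22 to -92 mm, 22 wide, z 28 to 52 mm. About 140 g, centre of mass over the blade: lies stably on its blade, handle in the air. Origin: level with the blade's underside, midway along the tool; +x to the blade tip, z up
- spatula_grip (a point): point to pinch the spatula's handle: 50 mm behind its origin (x = -50 mm), at mid-height of the handle (z = 40 mm)
- spatula_blade (a point): centre of the underside of the spatula's blade (x = +45, z = 0 mm from its origin)
- multimeter: bystander: yellow hand-held multimeter, 180 x 85 x 40 mm, lying flat
- spool: bystander: bare metal solder spool, diameter 64 mm, 56 mm high, standing
- flux_bottle: bystander: white bottle with red cap, diameter 44 mm, 120 mm high
- screwdriver: bystander: screwdriver with red handle, 190 mm long, lying near the robot's base
- heatsink: bystander: finned aluminium heat sink, 90 x 80 x 28 mm
- parts_bin: bystander: open blue parts bin, 140 x 100 x 55 mm
- battery: bystander: black tool battery with a yellow top, 110 x 75 x 59 mm
- spare_board: bystander: another, blue circuit board lying on the bench, 100 x 130 x 4 mm, not part of the job

How it is judged:
On the way, in this order (a step that is already met when the one before it is completed fails the run):
1. the timer knob's pointer is at zero (within 0.08 rad) (value of joint timer between -0.08 and 0.08 rad), for 0.4 s.
2. the board rides on the spatula, clear of the preheater's rails by 12 mm or more, the knob still at zero (all of step 1 and contact force between board and spatula above 0.3 N and z of board in the frame of preheater above 0.082 m and angle between board's own z axis and vertical below 0.3 rad), for 0.3 s.
3. the board lies on the rack's rails, off the spatula (horizontal distance between board and rack below 0.022 m and angle between the x axis of board and the x axis of rack, either way round below 0.17 rad and angle between board's own z axis and vertical below 0.06 rad and z of board in the frame of rack between 0.041 and 0.05 m and contact force between board and spatula below 0.05 N and contact force between board and rack above 0.3 N and linear speed of board below 0.02 m/s), for 0.2 s.
At the end, for the whole second after the job is handed in: Timer knob at zero within 0.08 rad; green board flat on both rails of the rack, centre within 22 mm of the rack's centre, square within 0.17 rad, off the spatula; spatula flat on the mat, its origin within 60 mm of the mat's middle; all at rest (all of step 1 and all of step 3 and horizontal distance between spatula and mat below 0.06 m and angle between spatula's own z axis and vertical below 0.08 rad and z of spatula in the frame of mat below 0.009 m and linear speed of spatula below 0.02 m/s); the robot touches nothing.
It fails at once if the robot itself touches the circuit board (contact force between any of the fingers, the arm and board above 0.5 N).
It fails at once if the board is tipped steeply or falls off (angle between board's own z axis and vertical above 0.5 rad or height (world z) of board below 0.035 m).
It fails at once if another thing on the bench is moved by more than 30 mm (distance of any of multimeter, spool, flux_bottle, screwdriver, heatsink, parts_bin, battery, spare_board from where it was at the start of the episode above 0.03 m).
It also fails if it takes over 72 s, if anything falls off the work surface, if the arm or the gripper's body presses on something with over 40 N, if the wrist force passes 120 N, or if a joint passes its speed limit or range.

### The arm

A 7-joint arm with a two-finger parallel gripper is mounted at the origin on the work surface. World frame = base frame: x ahead of the robot, y to its left, z up, the work surface at z = 0. Lengths are in m, angles in rad, forces in N, time in s.
With the tool pointing down it reaches from about 0.425 to 0.925 m from the base axis. Payload 6.8 kg.
Tool frame: the origin (TCP) lies at the very end of the fingers, on their centre line; the grasp point (between the pads) lies bot.grip_depth behind it (bot.grip_depth is the distance from the TCP to the grasp point, in m); z points along the fingers, y is the line along which they close (so a half turn about z gives the same grasp; the last joint's range is limited). The gripper opens to 85 mm and grips with 20 to 120 N. Pads are 22 mm wide; open, the fingers measure 114 mm over their backs; the gripper's body (76 mm by 85 mm) begins 54 mm behind the grasp point. The pads swing forward as they close: fully open they stand 13 mm farther back than shut.
Start: joints at [1.168, 0.477, 0.022, 1.555, -0.011, 1.109, -0.083], TCP at [0.196, -0.646, 0.231] pointing down, gripper open.
Joint ranges: [-2.96, 2.96], [-0.34, 2.1], [-1.41, 1.46], [0.24, 2.44], [-1.37, 4.51], [0.17, 1.92], [-2.96, 2.96]. Speed limits (rad/s): [2.39, 2.39, 3.14, 3.14, 3.14, 3.14, 3.14].

### API

Orientations are given as a unit quaternion [w, x, y, z].
In Python, from station import bot gives the robot as it stands.
- The arm moves only by the tool send_rows, never from a script. Its arguments are lists of equal length, an entry for each row: "slide": the shift along the tool's x, y, z in mm, a list of three; "roll": the turn about the tool's z in degrees; "claw": the opening, from 0 (shut) to 1 (fully open). A call has exactly 8 rows; each row is the pose to reach, as a shift and turn from the pose commanded when the call began, along the tool's axes at that moment; what a row does not reach only later rows make up. A row lasts 1/12 s, in which the tool goes at most 41.7 mm and 7.16 degrees, less where a joint would pass 70% of its speed; a pose out of reach is approached as far as the arm can. A call with a gripper value outside its range is refused whole. The fingers move at their own pace and stop on an object; "force" is the grip in N (left out, the last holds). Time passes only in rows, so rows that repeat a pose let the fingers close, or fill a call up. It gives the time, the measured TCP pose, the force, the opening and the grip force at its end, in the units of the state.
- bot.get_obs(): the state, without advancing time (a new reading comes with each control period).
- bot.read_camera(name): name is "scene" or "top" or "wrist"; returns the picture (420x560x3 uint8, red, green, blue); there is no depth.
- bot.camera_model(name): a dict with "camera_matrix" (3x3 intrinsics, pixels), "D" ([k1, k2, p1, p2, k3] as OpenCV has them; the pictures are not rectified), "camera_from_world" (4x4, takes a point from world to camera coordinates). Camera axes: x right, y down, z forward; pixel columns grow to the right and rows downward; lengths in m; the calibration is good to about 2 mm. A picture is of the moment at which its call begins: read the wrist's pose just before it. camera_model takes no time and is no camera call; for the wrist camera it gives the pose at the moment of the call.
- bot.hand_in(): hands the job in; it is judged then, once.
The state is a dict: "t": time; "q": joint angles; "joint_vel": joint speeds; "joint_torque": joint torques, N m; "eef_pos": TCP position; "tool_rot": TCP orientation; "contact_force": force on the tool from outside, world axes, zero at the start; "torque": the same for the moment, N m; "gripper_width": opening from 0.0 (shut) to 1.0 (fully open); "grasp_force": force on a finger pad.
Only numpy, scipy, OpenCV 4.12 (cv2) and the standard library are available. Lean on these libraries where they do the work, as an engineer would, in place of code of your own. Each camera call takes 0.05 s, during which the arm holds its last target. There are 200 camera calls.

## Working session

There is one attempt and no reset: what is moved stays moved. The work goes in short steps, Python scripts to look and compute and a tool call to move; the robot and the scene stay as the last step left them, time stands still between calls to the robot, and variables do not carry over. Pictures are saved under pics/ and viewed, at most 10 in all, crops included, and the job is handed in when it is done.

Besides the shell and the picture viewer there is one more tool, called after "Call:" by a JSON object that holds its "method" and its "body". send_rows: Moves the arm, as the interface text tells. Its arguments: {"type":"object","properties":{"slide":{"type":"array","items":{"type":"array","items":{"type":"number"}}},"roll":{"type":"array","items":{"type":"number"}},"claw":{"type":"array","items":{"type":"number"}},"force":{"type":"number"}},"required":["slide","roll","claw"]}

```bash
ls; mkdir -p pics; python3 - <<'E'
from station import bot
import cv2
for n in ("top","scene"):
    im=bot.read_camera(n); cv2.imwrite(f"pics/{n}0.png",cv2.resize(im[:,:,::-1],(800,600),interpolation=cv2.INTER_CUBIC)); 
    m=bot.camera_model(n); print(n,m)
print(bot.get_obs(),bot.grip_depth)
E
```

```text
pics
top {'camera_matrix': array([[492.42754852,   0.        , 282.10871724],
       [  0.        , 492.42754852, 207.10234995],
       [  0.        ,   0.        ,   1.        ]]), 'D': array([0.02775126, 0.        , 0.        , 0.        , 0.        ]), 'camera_from_world': array([[-0.01777409, -0.99981339, -0.00756764, -0.01016256],
       [-0.9873468 ,  0.01874432, -0.15746413,  0.54432931],
       [ 0.15757659,  0.0046731 , -0.98749571,  1.54840495],
       [ 0.        ,  0.        ,  0.        ,  1.        ]])}
scene {'camera_matrix': array([[523.27765744,   0.        , 279.41302419],
       [  0.        , 523.27765744, 215.52348428],
       [  0.        ,   0.        ,   1.        ]]), 'D': array([0.05498932, 0.        , 0.        , 0.        , 0.        ]), 'camera_from_world': array([[ 0.05995564,  0.99808168,  0.01543653, -0.02575283],
       [ 0.68886979, -0.03017951, -0.72425659, -0.30982696],
       [-0.72240137,  0.05405703, -0.68935774,  2.10953945],
       [ 0.        ,  0.        ,  0.        ,  1.        ]])}
{'t': 0.1, 'q': array([ 1.16787897,  0.47772042,  0.02232782,  1.55630164, -0.01146251,
        1.10930366, -0.08308978]), 'joint_vel': array([ 0.0005387 , -0.00194911,  0.00121292, -0.0010858 ,  0.00055948,
        0.00025258,  0.00019192]), 'joint_torque': array([ 4.88167541e-03, -5.97755349e+01,  1.61351714e+00, -2.81954759e+01,
        1.27769104e-02,  5.07928751e-03,  3.22895801e-05]), 'eef_pos': array([ 0.19597364, -0.64539342,  0.23044218]), 'tool_rot': array([-7.80171450e-04,  9.89150225e-01,  1.46905369e-01, -1.87996858e-04]), 'contact_force': array([-0.46266892, -0.24113002,  0.46844075]), 'torque': array([ 0.00473896, -0.01469933, -0.05006785]), 'grasp_force': 0.0, 'gripper_width': 1.0017043264987546} 0.0187
```

View pics/top0.png

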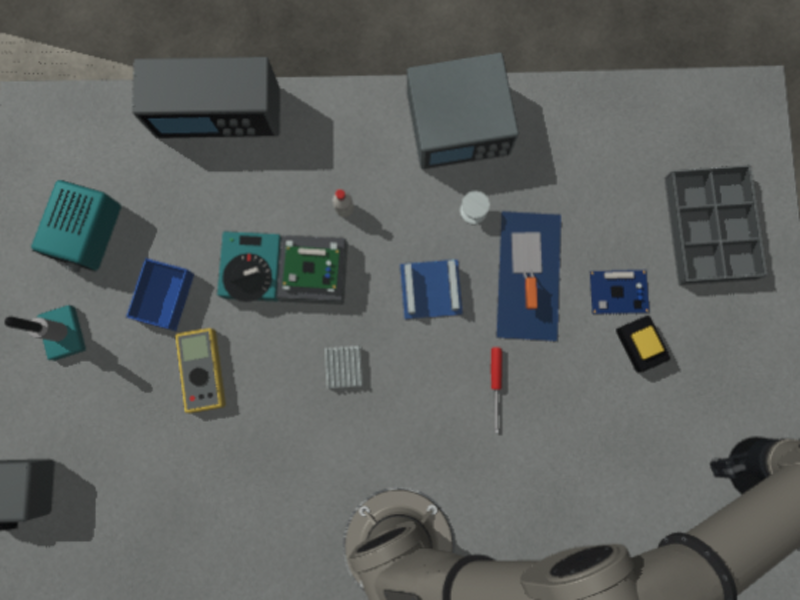

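View pics/scene0.png

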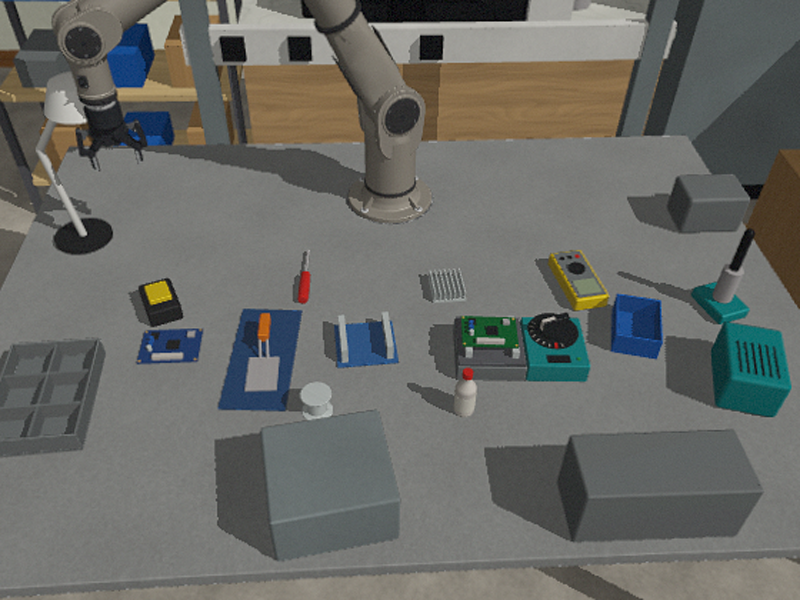

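The top view shows the preheater at about (285,268), with the knob at (248,275). The rack is at (432,288), the mat at (529,275), and the spatula has its blade at (526,252) and its handle pointing toward the robot. I'll make an enlarged crop next.

```bash
cat > h.py <<'E'
from station import bot
import cv2, numpy as np
def px2w(cm,uv,z):
    K,D,T=cm["camera_matrix"],cm["D"],cm["camera_from_world"]
    uv=np.array(uv,float).reshape(-1,1,2)
    n=cv2.undistortPoints(uv,K,D).reshape(-1,2)
    R,t=T[:3,:3],T[:3,3]; c=-R.T@t
    d=np.c_[n,np.ones(len(n))]@R
    return c+d*((np.broadcast_to(z,len(n))-c[2])/d[:,2])[:,None]
def w2px(cm,P):
    T=cm["camera_from_world"]
    return cv2.projectPoints(np.array(P,float).reshape(-1,1,3),cv2.Rodrigues(T[:3,:3])[0],T[:3,3],cm["camera_matrix"],cm["D"])[0].reshape(-1,2)
def crop(im,x0,y0,w,h,s,name):
    c=cv2.resize(im[y0:y0+h,x0:x0+w,::-1],(w*s,h*s),interpolation=cv2.INTER_CUBIC); cv2.imwrite(f"pics/{name}.png",c)
E
python3 - <<'E'
from h import *
im=bot.read_camera("top")
a=im[155:217,148:248]; b=im[143:243,275:398]
A=cv2.resize(a,None,fx=5,fy=5,interpolation=cv2.INTER_CUBIC); B=cv2.resize(b,None,fx=5,fy=5,interpolation=cv2.INTER_CUBIC)
crop(im,148,158,100,60,8,"topA"); crop(im,275,143,125,100,6,"topB")
E
```

```text
(no output)
```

View pics/topA.png

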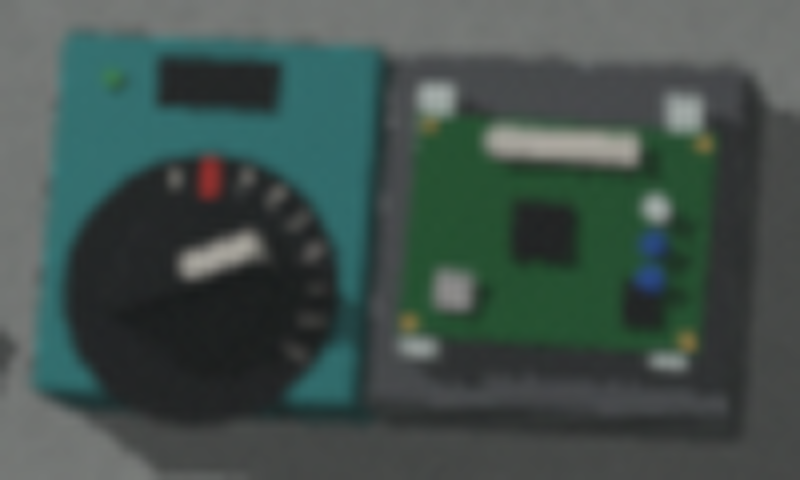

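View pics/topB.png

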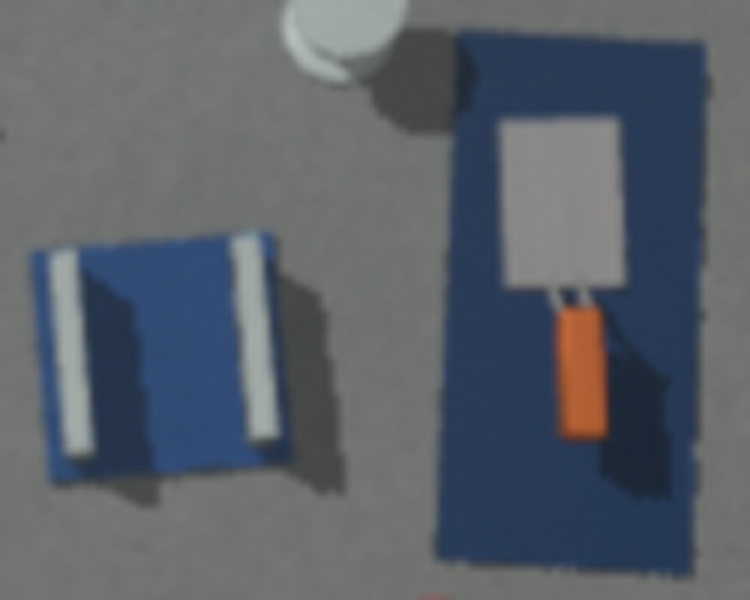

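Crop A shows the board corners at (420,118), (717,138), (697,353) and (400,332), the knob centre near (202,290), and the pointer swung about 40–60° clockwise. Crop B shows the mat, rack and spatula corners, which I read off below.

```bash
python3 - <<'E'
from h import *
np.set_printoptions(precision=4,suppress=True)
cm=bot.camera_model("top")
def f(name,pts,z,s,o):
    P=px2w(cm,(np.array(pts)+.5)/s-.5+np.array(o),z); c=P.mean(0)
    e=(P[0]-P[3])+(P[1]-P[2]); print(name,c,"yaw of up-edge",np.arctan2(e[1],e[0]),"sizes",np.linalg.norm(P[0]-P[3]),np.linalg.norm(P[1]-P[2]),np.linalg.norm(P[0]-P[1])); return P
A=(8,(148,158));B=(6,(275,143))
f("board",[(420,118),(717,138),(697,353),(400,332)],.074,*A)
f("mat",[(458,32),(705,44),(692,575),(436,558)],.004,*B)
f("blade",[(498,120),(619,117),(627,287),(505,289)],.007,*B)
f("handle",[(558,308),(600,306),(607,437),(562,439)],.056,*B)
f("rack",[(32,252),(275,233),(290,462),(52,483)],.006,*B)
f("pre plate?",[(384,50),(755,70),(742,415),(365,400)],.052,*A)
P=px2w(cm,(np.array([(437,82),(685,95),(180,275),(260,240),(210,178),(202,290),(66,290),(338,290),(62,35),(384,50),(362,402),(35,388)])+.5)/8-.5+np.array((148,158)),[.07,.07,.093,.093,.066,.066,.066,.066,.06,.06,.06,.06]);print(P)
E
```

```text
board [0.6083 0.185  0.074 ] yaw of up-edge -0.0887434131497708 sizes 0.08723735164628232 0.08756699323853377 0.11942638325801859
mat [ 0.5944 -0.3127  0.004 ] yaw of up-edge -0.0779675929444168 sizes 0.29704087353223363 0.2988874995615602 0.13814937541969047
blade [ 0.6479 -0.3089  0.007 ] yaw of up-edge -0.0015559790546807774 sizes 0.0959938714258123 0.0965170929931921 0.06734958909960177
handle [ 0.5446 -0.3065  0.056 ] yaw of up-edge -0.004967498361940754 sizes 0.07081854810755113 0.07083557270722671 0.02246687496295189
rack [ 0.5657 -0.0849  0.006 ] yaw of up-edge 0.05091486899159197 sizes 0.1297346844252304 0.12848392007755272 0.13540484250922738
pre plate? [0.6137 0.1869 0.052 ] yaw of up-edge -0.042594739240893055 sizes 0.1444576780235345 0.14218302236128155 0.1515489877280426
[[0.6727 0.2346 0.07  ]
 [0.6654 0.1349 0.07  ]
 [0.5911 0.3311 0.093 ]
 [0.6045 0.2999 0.093 ]
 [0.6358 0.3262 0.066 ]
 [0.5901 0.3286 0.066 ]
 [0.5911 0.3829 0.066 ]
 [0.5891 0.2743 0.066 ]
 [0.6975 0.3884 0.06  ]
 [0.6888 0.2579 0.06  ]
 [0.5445 0.2653 0.06  ]
 [0.5526 0.396  0.06  ]]
```

Call:
{"method": "send_rows", "body": {"slide": [[260,-155,-50],[260,-155,-50],[260,-155,-50],[260,-155,-50],[260,-155,-50],[260,-155,-50],[260,-155,-50],[260,-155,-50]], "roll": [-50,-50,-50,-50,-50,-50,-50,-50], "claw": [1,1,1,1,1,1,1,1]}}

```text
t: 0.82
eef_pos: [0.4051, -0.4162, 0.2825]
tool_rot: [0.0, 0.83, 0.557, 0.002]
contact_force: [1.5, 1.7, 0.9]
gripper_width: 1.002
grasp_force: 0.0
```

```bash
cat >> h.py <<'E'
from scipy.spatial.transform import Rotation as Ro
def pose():
    o=bot.get_obs(); q=o["tool_rot"]; R=Ro.from_quat(np.r_[q[1:],q[0]]).as_matrix()
    return o["eef_pos"],R,np.arctan2(R[1,0],R[0,0]),o
def plan(*tgts):
    "chain of (x,y,z,yaw): slide/roll for each, from the measured pose then from target to target"
    p,R,th,o=pose(); print("now",np.round(p,4),"yaw %.3f tilt %.4f t %.2f q7 %.2f"%(th,np.arccos(-R[2,2]),o["t"],o["q"][6]))
    for t in tgts:
        t=np.array(t); d=R.T@(t[:3]-p)*1e3; r=-np.degrees((t[3]-th+np.pi)%(2*np.pi)-np.pi)
        print("slide",np.round(d,1),"roll %.1f"%r,"rows %.1f %.1f"%(np.linalg.norm(d)/41.7,abs(r)/7.16))
        p=t[:3];th=t[3];R=np.array([[np.cos(th),np.sin(th),0],[np.sin(th),-np.cos(th),0],[0,0,-1]])
E
python3 - <<'E'
from h import *
plan((.60,-.02,.30,1.5),(.595,.29,.28,1.94))
cm=bot.camera_model("wrist"); p,R,th,o=pose()
T=np.linalg.inv(cm["camera_from_world"]); print("cam in tool",R.T@(T[:3,3]-p),"axis",R.T@T[:3,:3],cm["camera_matrix"][0]); print(o["q"])
E
```

```text
now [ 0.4051 -0.4162  0.2825] yaw 1.182 tilt 0.0036 t 0.82 q7 0.23
slide [440.5  30.2 -16.3] roll -18.2 rows 10.6 2.5
slide [308.9 -26.9  20. ] roll -25.2 rows 7.5 3.5
cam in tool [ 0.08049214  0.00015606 -0.14269421] axis [[ 1.33952892e-03 -9.49847502e-01 -3.12710615e-01]
 [ 9.99999083e-01  1.33515467e-03  2.28116243e-04]
 [ 2.00841394e-04 -3.12710634e-01  9.49848419e-01]] [376.13332641   0.         282.86985254]
[ 0.90790685  0.29241711 -0.26649152  1.71247707  0.07992715  1.14592461
  0.23062939]
```

```bash
python3 - <<'E'
from h import *
plan((.53,-.15,.28,1.5),(.60,.10,.25,1.8),(.595,.325,.20,1.94))
E
```

```text
now [ 0.4051 -0.4162  0.2825] yaw 1.182 tilt 0.0036 t 0.82 q7 0.23
slide [293.6  14.6   3.3] roll -18.2 rows 7.1 2.5
slide [254.3  52.1  30. ] roll -17.2 rows 6.3 2.4
slide [220.3  46.3  50. ] roll -8.0 rows 5.5 1.1
```

Call:
{"method": "send_rows", "body": {"slide": [[293,15,3],[293,15,3],[293,15,3],[293,15,3],[293,15,3],[293,15,3],[293,15,3],[293,15,3]], "roll": [-18,-18,-18,-18,-18,-18,-18,-18], "claw": [1,1,1,1,1,1,1,1]}}

```text
t: 1.48
eef_pos: [0.5318, -0.1486, 0.2787]
tool_rot: [-0.001, 0.734, 0.679, 0.002]
contact_force: [-0.6, 0.9, 0.9]
gripper_width: 0.998
grasp_force: 0.0
```

Call:
{"method": "send_rows", "body": {"slide": [[254,52,30],[254,52,30],[254,52,30],[254,52,30],[254,52,30],[254,52,30],[254,52,30],[254,52,30]], "roll": [-17,-17,-17,-17,-17,-17,-17,-17], "claw": [0.6,0.6,0.6,0.6,0.6,0.6,0.6,0.6]}}

```text
t: 2.15
eef_pos: [0.6027, 0.0951, 0.2476]
tool_rot: [-0.001, 0.627, 0.779, 0.001]
contact_force: [0.2, 0.2, -0.1]
gripper_width: 0.601
grasp_force: 0.0
```

Call:
{"method": "send_rows", "body": {"slide": [[220,46,50],[220,46,50],[220,46,50],[220,46,50],[220,46,50],[220,46,50],[220,46,50],[220,46,50]], "roll": [-8,-8,-8,-8,-8,-8,-8,-8], "claw": [0.6,0.6,0.6,0.6,0.6,0.6,0.6,0.6]}}

```text
t: 2.82
eef_pos: [0.6025, 0.3145, 0.1976]
tool_rot: [-0.0, 0.574, 0.819, -0.001]
contact_force: [1.2, -1.5, 0.2]
gripper_width: 0.597
grasp_force: 0.0
```

```bash
python3 - <<'E'
from h import *
import pickle
plan()
cm=bot.camera_model("wrist"); im=bot.read_camera("wrist"); pickle.dump((cm,im),open("w1.pkl","wb"))
cv2.imwrite("pics/w1.png",cv2.resize(im[:,:,::-1],(800,600),interpolation=cv2.INTER_CUBIC))
E
```

```text
now [0.6025 0.3145 0.1976] yaw 1.919 tilt 0.0015 t 2.82 q7 -0.50
```

View pics/w1.png

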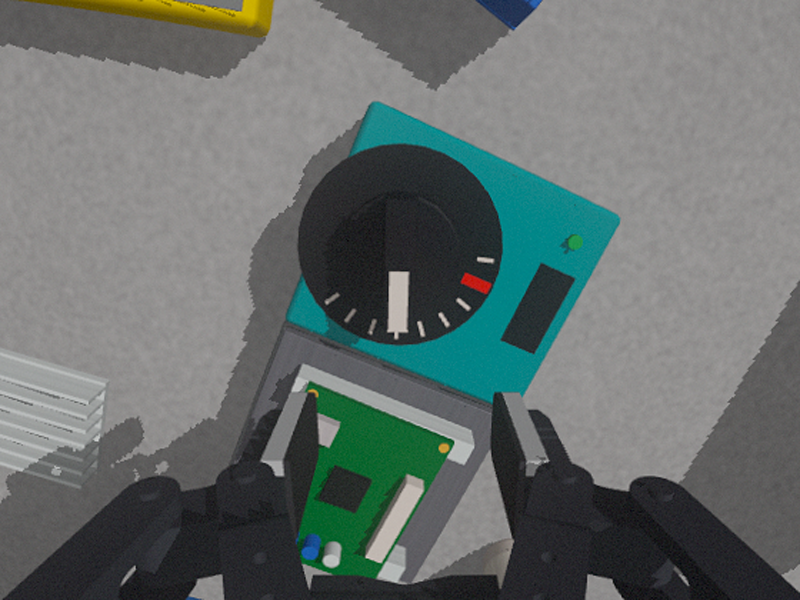

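The wrist view shows the white pointer from (398,272) to (397,333), the red mark at (476,283), the dial ring centred near (400,245), and the near rail from (303,366) to (474,440).

```bash
python3 - <<'E'
from h import *
import pickle
cm,im=pickle.load(open("w1.pkl","rb"))
def W(pts,z): return px2w(cm,(np.array(pts,float)+.5)*.7-.5,z)
w=W([(389,272),(409,272),(407,333),(386,333)],.093)
d=(w[2]+w[3]-w[0]-w[1])[:2]; print("pointer",w[:,:2].round(4),np.linalg.norm(d)/2,"width",np.linalg.norm(w[0]-w[1]),"yaw",np.arctan2(d[1],d[0]))
tip=(w[2]+w[3])[:2]/2; u=d/np.linalg.norm(d); print("axis from tip",tip-.032*u)
for z in (.055,.06,.065):
  ring=W([(400,144),(400,345),(298,245),(502,245)],z); 
  print(z,"ring c",ring.mean(0),np.linalg.norm(ring[0]-ring[1]),np.linalg.norm(ring[2]-ring[3]),"red",W([(476,283)],z))
t=W([(375,101),(620,218),(524,401),(287,324)],.06); print("console",t.round(4))
r=W([(303,365),(474,432),(467,462)],.07);print("rail",r.round(4),np.arctan2(*(r[1]-r[0])[1::-1]))
E
```

```text
pointer [[0.5899 0.3282]
 [0.5988 0.3314]
 [0.6086 0.3021]
 [0.5989 0.2986]] 0.030928741698756642 width 0.009479237555737024 yaw -1.2636829669905716
axis from tip [0.59402666 0.33082992]
0.055 ring c [0.59306795 0.33356643 0.055     ] 0.11051941686859089 0.11016971720740845 red [[0.63919061 0.32924488 0.055     ]]
0.06 ring c [0.5927611  0.33455956 0.06      ] 0.10858180565007489 0.10823823687526353 red [[0.63807514 0.33031378 0.06      ]]
0.065 ring c [0.59245424 0.3355527  0.065     ] 0.106644194431559 0.10630675654311872 red [[0.63695967 0.33138268 0.065     ]]
console [[0.5561 0.3995 0.06  ]
 [0.6963 0.3897 0.06  ]
 [0.692  0.2738 0.06  ]
 [0.5484 0.2724 0.06  ]]
rail [[0.5643 0.2565 0.07  ]
 [0.6689 0.2499 0.07  ]
 [0.6729 0.2296 0.07  ]] -0.06330758819193562
```

```bash
python3 - <<'E'
from h import *
plan((.594,.332,.071,1.878))
E
```

```text
now [0.6034 0.3127 0.1979] yaw 1.917 tilt 0.0018 t 2.87 q7 -0.50
slide [ 21.6  -2.2 126.9] roll 2.2 rows 3.1 0.3
```

Call:
{"method": "send_rows", "body": {"slide": [[21,-2,60],[21,-2,60],[21,-2,60],[21,-2,60],[21,-2,60],[21,-2,60],[21,-2,60],[21,-2,60]], "roll": [2,2,2,2,2,2,2,2], "claw": [0.6,0.6,0.6,0.6,0.6,0.6,0.6,0.6]}}

```text
t: 3.53
eef_pos: [0.5947, 0.3334, 0.1397]
tool_rot: [0.001, 0.589, 0.808, 0.001]
contact_force: [-0.4, -0.7, 0.2]
gripper_width: 0.599
grasp_force: 0.0
```

```bash
python3 - <<'E'
from h import *
plan((.594,.332,.071,1.878))
E
```

```text
now [0.5947 0.3334 0.1397] yaw 1.882 tilt 0.0021 t 3.53 q7 -0.60
slide [-1.2 -1.3 68.7] roll 0.2 rows 1.6 0.0
```

Call:
{"method": "send_rows", "body": {"slide": [[-1,-1,40],[-1,-1,68],[-1,-1,68],[-1,-1,68],[-1,-1,68],[-1,-1,68],[-1,-1,68],[-1,-1,68]], "roll": [0,0,0,0,0,0,0,0], "claw": [0.6,0.6,0.6,0.6,0,0,0,0], "force": 40}}

```text
t: 4.2
eef_pos: [0.593, 0.3331, 0.0728]
tool_rot: [0.0, 0.588, 0.809, 0.0]
contact_force: [-4.8, -2.0, 9.1]
gripper_width: 0.179
grasp_force: 40.6
```

Call:
{"method": "send_rows", "body": {"slide": [[0,0,0],[0,0,0],[0,0,0],[0,0,0],[0,0,0],[0,0,0],[0,0,0],[0,0,0]], "roll": [0,0,-6,-12,-18,-24,-30,-36], "claw": [0,0,0,0,0,0,0,0]}}

```text
t: 4.87
eef_pos: [0.5924, 0.3327, 0.0727]
tool_rot: [0.0, 0.307, 0.952, -0.0]
contact_force: [-5.9, -3.6, 9.2]
gripper_width: 0.176
grasp_force: 40.7
```

Call:
{"method": "send_rows", "body": {"slide": [[0,0,0],[0,0,0],[0,0,0],[0,0,0],[0,0,0],[0,0,0],[0,0,0],[0,0,0]], "roll": [-6,-12,-18,-24,-30,-32,-32,-32], "claw": [0,0,0,0,0,0,0,0]}}

```text
t: 5.53
eef_pos: [0.5921, 0.3321, 0.0727]
tool_rot: [-0.0, 0.036, 0.999, -0.001]
contact_force: [-8.4, -5.4, 11.2]
gripper_width: 0.173
grasp_force: 41.0
```

```bash
python3 - <<'E'
from h import *
plan(); print(pose()[3]["torque"])
E
```

```text
now [0.5921 0.3321 0.0727] yaw 3.070 tilt 0.0020 t 5.53 q7 0.41
[-1.05987397e+00  1.73116407e+00  1.22946134e-03]
```

Call:
{"method": "send_rows", "body": {"slide": [[0,0,0],[0,0,0],[0,0,0],[0,0,0],[0,0,-40],[0,0,-80],[0,0,-110],[0,0,-130]], "roll": [0,0,0,0,0,0,0,0], "claw": [0.5,0.5,0.5,0.5,0.5,0.5,0.5,0.5]}}

```text
t: 6.2
eef_pos: [0.594, 0.3338, 0.2044]
tool_rot: [0.002, 0.036, 0.999, 0.002]
contact_force: [0.6, 0.0, -0.5]
gripper_width: 0.498
grasp_force: 0.0
```

Call:
{"method": "send_rows", "body": {"slide": [[0,-60,-30],[0,-60,-30],[0,-60,-30],[0,-60,-30],[0,-60,-30],[0,-60,-30],[0,-60,-30],[0,-60,-30]], "roll": [0,0,0,0,0,0,0,0], "claw": [0.5,0.5,0.5,0.5,0.5,0.5,0.5,0.5]}}

```text
t: 6.87
eef_pos: [0.5883, 0.2737, 0.2297]
tool_rot: [-0.001, 0.035, 0.999, 0.0]
contact_force: [0.4, 0.2, -0.7]
gripper_width: 0.501
grasp_force: 0.0
```

```bash
python3 - <<'E'
from h import *
import pickle
plan()
cm=bot.camera_model("wrist"); im=bot.read_camera("wrist"); pickle.dump((cm,im),open("w2.pkl","wb"))
cv2.imwrite("pics/w2.png",cv2.resize(im[:,:,::-1],(800,600),interpolation=cv2.INTER_CUBIC))
E
```

```text
now [0.5883 0.2737 0.2297] yaw 3.071 tilt 0.0011 t 6.87 q7 0.58
```

View pics/w2.png

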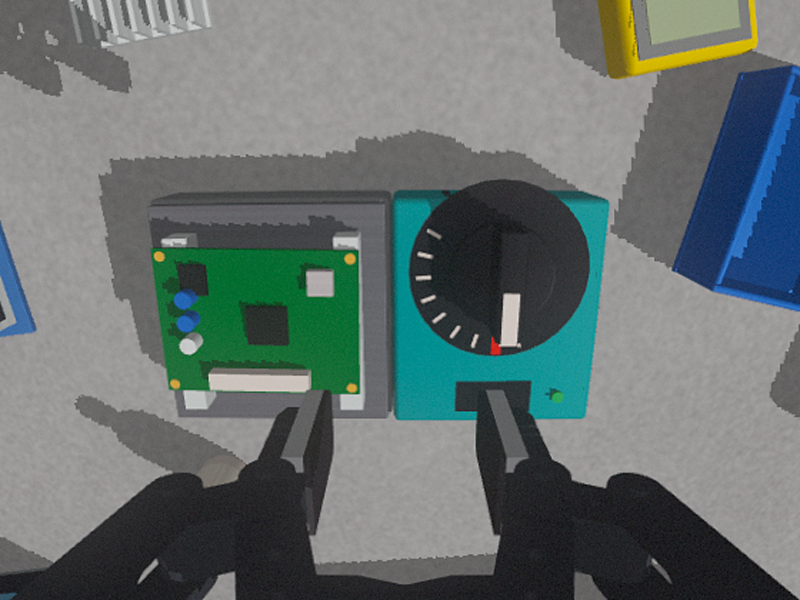

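The pointer sits from (511,293) to (509,346), just beside the red mark at (495,346). It is raised, so some of that offset is parallax. The board corners are at (152,248), (361,250), (358,396) and (169,390), and the far rail ends are at (198,408) and (352,407).

```bash
python3 - <<'E'
from h import *
import pickle
cm,im=pickle.load(open("w2.pkl","rb"))
def W(pts,z): return px2w(cm,(np.array(pts,float)+.5)*.7-.5,z)
w=W([(503,293),(520,293),(518,346),(501,346)],.093)
d=(w[2]+w[3]-w[0]-w[1])[:2]; u=d/np.linalg.norm(d); tip=(w[2]+w[3])[:2]/2
print("pointer yaw",np.arctan2(d[1],d[0]),"axis",tip-.032*u)
print("red",W([(495,346)],[.06]))
b=W([(152,248),(361,250),(358,396),(169,390)],.074); e=b[2]+b[3]-b[0]-b[1];f=b[1]+b[2]-b[0]-b[3]
print("board",b.mean(0),b.round(4),np.arctan2(e[1],e[0]),np.arctan2(-f[0],f[1]))
r=W([(198,408),(352,407)],.07);d=r[1]-r[0];y=np.arctan2(-d[0],d[1]);c=r.mean(0)[:2]-.055*np.array([np.cos(y),np.sin(y)]);print("rails",r.round(4),y,"pre c",c,"knob axis",c+Ro.from_euler('z',y).as_matrix()[:2,:2]@[-.03,.142])
k=W([(395,192),(396,419)],.055);d=k[1]-k[0];print("console edge yaw",np.arctan2(d[1],d[0]),k)
crop(im,270,120,160,130,5,"w2z")
E
```

```text
pointer yaw -0.04246195463098632 axis [0.59401418 0.3319592 ]
red [[0.639167   0.32748689 0.06      ]]
board [0.6099038  0.18581545 0.074     ] [[0.5596 0.1305 0.074 ]
 [0.5696 0.2507 0.074 ]
 [0.6609 0.2402 0.074 ]
 [0.6495 0.1218 0.074 ]] -0.10556123738856235 -0.08957401176757597
rails [[0.6652 0.1361 0.07  ]
 [0.6704 0.2351 0.07  ]] -0.0527329230588255 pre c [0.6128612  0.18851339] knob axis [0.59038751 0.33189726]
console edge yaw -0.06967706854160258 [[0.54060053 0.2717791  0.055     ]
 [0.68935999 0.26139717 0.055     ]]
```

View pics/w2z.png

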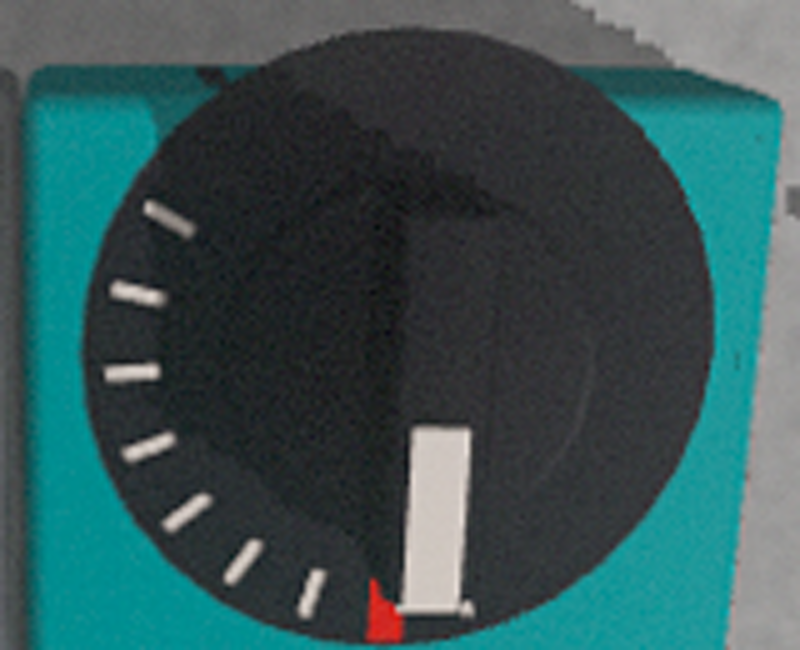

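The zoom shows the pointer ending beside the red mark and parallel to the rail and console direction (corrected yaw about -0.06 against preheater yaw -0.068). The timer is at zero, within about 0.02 rad. Next I'll look at the rack and spatula.

Call:
{"method": "send_rows", "body": {"slide": [[10,-240,-35],[10,-240,-35],[10,-240,-35],[10,-240,-35],[10,-240,-35],[10,-240,-35],[10,-240,-35],[10,-240,-35]], "roll": [-4,-4,-4,-4,-4,-4,-4,-4], "claw": [0.6,0.6,0.6,0.6,0.6,0.6,0.6,0.6]}}

```text
t: 7.58
eef_pos: [0.5619, 0.0314, 0.2652]
tool_rot: [0.0, 0.003, 1.0, -0.0]
contact_force: [0.4, 1.1, 0.1]
gripper_width: 0.598
grasp_force: 0.0
```

Call:
{"method": "send_rows", "body": {"slide": [[10,-230,-30],[10,-230,-30],[10,-230,-30],[10,-230,-30],[10,-230,-30],[10,-230,-30],[10,-230,-30],[10,-230,-30]], "roll": [0,0,0,0,0,0,0,0], "claw": [0.6,0.6,0.6,0.6,0.6,0.6,0.6,0.6]}}

```text
t: 8.25
eef_pos: [0.5518, -0.1956, 0.295]
tool_rot: [0.0, 0.001, 1.0, 0.001]
contact_force: [0.4, 0.8, -0.4]
gripper_width: 0.603
grasp_force: 0.0
```

```bash
python3 - <<'E'
from h import *
import pickle
plan()
cm=bot.camera_model("wrist"); im=bot.read_camera("wrist"); pickle.dump((cm,im),open("w3.pkl","wb"))
cv2.imwrite("pics/w3.png",cv2.resize(im[:,:,::-1],(800,600),interpolation=cv2.INTER_CUBIC))
E
```

```text
now [ 0.5518 -0.1956  0.295 ] yaw 3.139 tilt 0.0014 t 8.25 q7 1.48
```

View pics/w3.png

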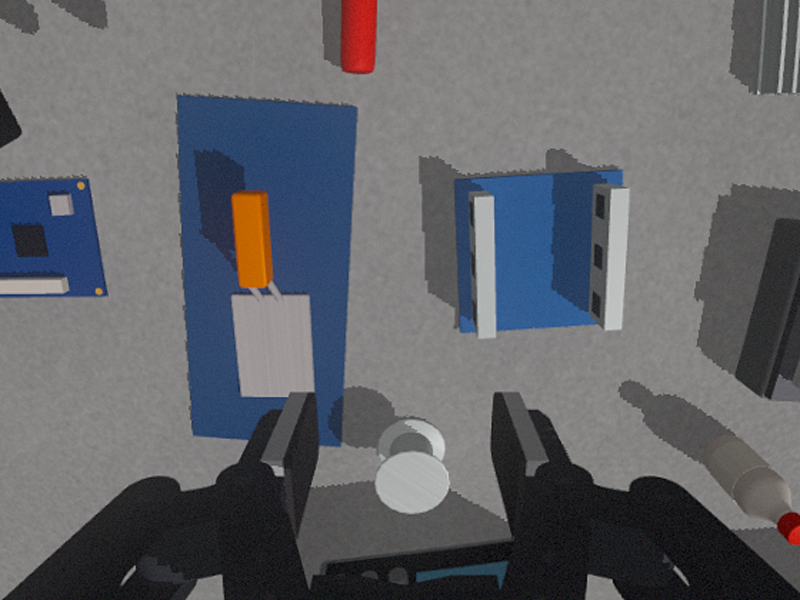

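The wrist view shows the spatula handle at (232–267, 193–287), the blade corners at (231,295), (309,294), (315,397) and (240,397), and the rack's rail tops at (471–496, 194–338) and (605–629, 187–330).

```bash
python3 - <<'E'
from h import *
import pickle
np.set_printoptions(precision=4,suppress=True)
cm,im=pickle.load(open("w3.pkl","rb"))
def Q(n,pts,z):
    p=px2w(cm,(np.array(pts,float)+.5)*.7-.5,z)[:,:2]; e=p[2]+p[3]-p[0]-p[1]; f=p[1]+p[2]-p[0]-p[3]
    print(n,p.mean(0),"yaw",np.arctan2(e[1],e[0]),np.arctan2(-f[0],f[1]),"L",np.linalg.norm(e)/2,np.linalg.norm(f)/2); return p
Q("mat",[(177,95),(357,106),(340,446),(192,436)],.004)
Q("blade",[(231,295),(309,294),(315,397),(240,397)],.007)
Q("handle",[(232,193),(266,191),(271,286),(240,287)],.056)
l=Q("railL",[(471,194),(494,193),(496,337),(478,338)],.045)
r=Q("railR",[(607,187),(629,187),(622,329),(605,330)],.045)
d=r.mean(0)-l.mean(0);print("rack",(l.mean(0)+r.mean(0))/2,np.arctan2(-d[0],d[1]),np.linalg.norm(d))
plan((.552,-.307,.10,np.pi),(.552,-.307,.026,np.pi))
E
```

```text
mat [ 0.5951 -0.3128] yaw -0.08124519622784969 -0.07126748168127121 L 0.2996110109972462 0.13959639321053133
blade [ 0.6486 -0.3087] yaw -0.011281212329768763 0.008243087906566141 L 0.09605578320732171 0.06719411426894943
handle [ 0.5451 -0.3051] yaw -0.014919557150168941 0.03768045321617328 L 0.0692533003243277 0.023904058715157408
railL [ 0.569  -0.1344] yaw 0.0740945254782273 0.051330683729043924 L 0.11168971530939642 0.015414079281119406
railR [ 0.563  -0.0347] yaw 0.08489547341763563 0.033821703627889076 L 0.11097340666041661 0.015077344499770067
rack [ 0.566  -0.0845] 0.05966151266678191 0.09990041240109275
now [ 0.5518 -0.1937  0.2951] yaw -3.141 tilt 0.0017 t 8.30 q7 1.48
slide [  -0.1 -113.6  194.9] roll 0.0 rows 5.4 0.0
slide [ 0.  0. 74.] roll -0.0 rows 1.8 0.0
```

Call:
{"method": "send_rows", "body": {"slide": [[-1,-113,60],[-1,-113,120],[-1,-113,195],[-1,-113,195],[-1,-113,195],[-1,-113,195],[-1,-113,195],[-1,-113,195]], "roll": [0.7,0.7,0.7,0.7,0.7,0.7,0.7,0.7], "claw": [0.6,0.6,0.6,0.6,0.6,0.6,0.6,0.6]}}

```text
t: 8.97
eef_pos: [0.5525, -0.306, 0.0997]
tool_rot: [-0.001, 0.005, 1.0, 0.001]
contact_force: [0.9, 0.2, 0.4]
gripper_width: 0.602
grasp_force: 0.0
```

```bash
python3 - <<'E'
from h import *
plan((.553,-.307,.026,np.pi-.013)); print(pose()[3]["contact_force"])
E
```

```text
now [ 0.5525 -0.306   0.0997] yaw 3.131 tilt 0.0031 t 8.97 q7 1.50
slide [-0.6 -1.2 73.7] roll 0.1 rows 1.8 0.0
[0.92626993 0.22627593 0.40162869]
```

Call:
{"method": "send_rows", "body": {"slide": [[-1,-1,40],[-1,-1,74],[-1,-1,74],[-1,-1,74],[-1,-1,74],[-1,-1,74],[-1,-1,74],[-1,-1,74]], "roll": [0,0,0,0,0,0,0,0], "claw": [0.6,0.6,0.6,0.6,0.6,0,0,0], "force": 100}}

```text
t: 9.63
eef_pos: [0.5543, -0.3103, 0.0286]
tool_rot: [0.001, 0.007, 1.0, -0.001]
contact_force: [-2.3, 0.5, 9.7]
gripper_width: 0.237
grasp_force: 96.9
```

Call:
{"method": "send_rows", "body": {"slide": [[0,0,0],[0,0,0],[0,0,-10],[0,0,-30],[0,0,-60],[0,0,-90],[0,0,-120],[0,0,-120]], "roll": [0,0,0,0,0,0,0,0], "claw": [0,0,0,0,0,0,0,0]}}

```text
t: 10.3
eef_pos: [0.5566, -0.3106, 0.1536]
tool_rot: [0.004, 0.007, 1.0, -0.002]
contact_force: [1.7, -0.1, -1.7]
gripper_width: 0.239
grasp_force: 97.6
```

```bash
python3 - <<'E'
from h import *
import pickle
plan((.42,-.10,.20,3.073)); print(pose()[3]["contact_force"],pose()[3]["torque"])
cm=bot.camera_model("wrist"); im=bot.read_camera("wrist"); pickle.dump((cm,im,pose()[:3]),open("w4.pkl","wb"))
crop(im,100,80,380,300,2,"w4")
E
```

```text
now [ 0.5566 -0.3106  0.1536] yaw 3.127 tilt 0.0098 t 10.30 q7 1.54
slide [139.1 208.5 -48.5] roll 3.1 rows 6.1 0.4
[ 1.69051451 -0.14894023 -1.6737258 ] [ 0.08191804 -0.02799003 -0.01185928]
```

View pics/w4.png

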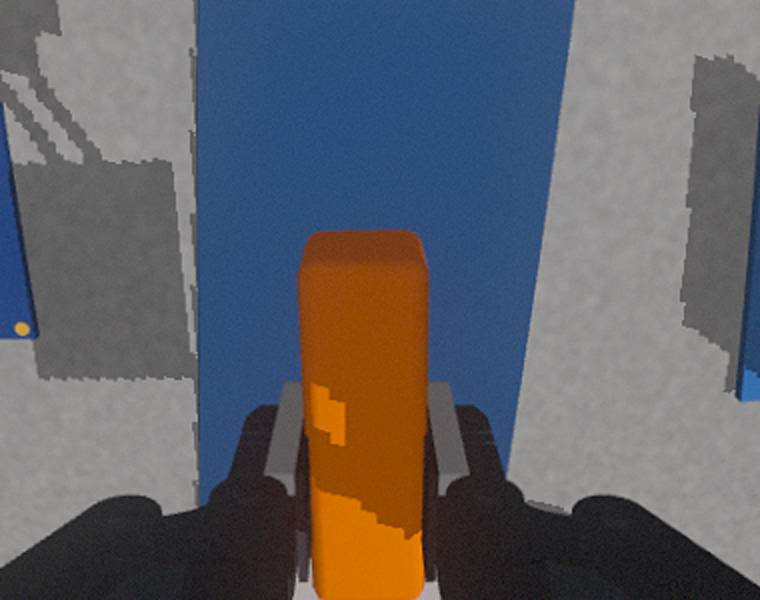

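The handle is pinched centrally and straight between the pads, with its end at about crop (365,265). Next I'll check numerically for any sag or yaw of the blade in the top and scene cameras.

```bash
python3 - <<'E'
from h import *
import pickle
np.set_printoptions(precision=4,suppress=True)
cm,im,(p,R,th)=pickle.load(open("w4.pkl","rb"))
e=px2w(cm,[(100+365/2,80+265/2)],p[2]+.0274); print("handle end rel",e-p)
p,R,th,o=pose(); plan()
for n in("top","scene"):
    cm=bot.camera_model(n); im=bot.read_camera(n)
    z=p[2]-.0246
    loc=np.array([[.049+x,y,z+.003-p[2]] for x,y in((-.0025,-.033),(.0925,-.033),(.0925,.033),(-.0025,.033))])
    pred=w2px(cm,loc+p); c=pred.mean(0)
    hsv=cv2.cvtColor(im,cv2.COLOR_RGB2HSV)
    x0,y0=(c-28).astype(int); sub=im[y0:y0+56,x0:x0+56].astype(int); h=hsv[y0:y0+56,x0:x0+56]
    m=((h[...,1]<40)&(h[...,2]>100)).astype(np.uint8)
    k,lab,st,ct=cv2.connectedComponentsWithStats(m)
    i=lab[28,28]; cnt=cv2.findContours((lab==i).astype(np.uint8),0,1)[0][0]
    print(n,"pred",pred,"center",c,"got",ct[i]+[x0,y0],st[i],"rect",cv2.boxPoints(cv2.minAreaRect(cnt))+[x0,y0],"med",np.median(sub[lab==i],0) , "bg",sub[2,2])
    cv2.imwrite(f"pics/b_{n}.png",cv2.resize(im[y0:y0+56,x0:x0+56,::-1],None,fx=6,fy=6))
E
```

```text
handle end rel [[-0.0412  0.0008  0.0274]]
now [ 0.5551 -0.3106  0.1507] yaw 3.127 tilt 0.0068 t 10.35 q7 1.53
top pred [[386.8598 182.1991]
 [385.3141 152.1823]
 [363.9759 152.6171]
 [365.3144 182.6183]] center [375.366  167.4042] got [381.8569 159.8612] [   0    0   56   56 1628] rect [[347. 139.]
 [402. 139.]
 [402. 194.]
 [347. 194.]] med [115. 115. 112.] bg [113 115 113]
scene pred [[168.7718 222.7036]
 [165.6635 245.9478]
 [189.0292 245.1514]
 [191.0983 222.0164]] center [178.6407 233.9548] got [173.7807 222.8355] [   0    0   56   42 1459] rect [[150. 205.]
 [205. 205.]
 [205. 246.]
 [150. 246.]] med [126. 126. 124.] bg [124 123 122]
```

```bash
python3 - <<'E'
import cv2,numpy as np
np.set_printoptions(linewidth=250)
for n,off in (("top",(347,139)),("scene",(150,205))):
    im=cv2.resize(cv2.imread(f"pics/b_{n}.png"),(56,56),interpolation=cv2.INTER_AREA); g=im.min(2)
    print(n); print(g[::3,::3])
E
```

```text
top
[[111 113 111 113 110 111 111 110 113 111 112 113 114 112 112 116 114 113 111]
 [114 111 110 110 111 111 110 108 112 111 113 113 111 112 112 112 113 112 111]
 [111 112 109 111 110 112 112 109 112 113 110 112 111 111 113 112 113 113 112]
 [ 76  83  61  66  73  83  86  89  91  94  98 108 107 108 110 109 111 112 110]
 [ 70  60  41  43  42  43  46  49  49  49  49  54  55  46  47  75 113 111 113]
 [ 70  60  36  43  42  46 125 134 134 133 133 136 121  95  93  97 104 103 105]
 [ 71  58  36  43  43  46 130 136 138 137 136 136  93  96 103 103  99 101 102]
 [ 70  55  38  42  42  44 129 135 137 136 136 130  53 100 107 107  95 105 106]
 [ 71  54  42  43  43  44 128 135 137 137 135 115  44  95 106 106 103 107 107]
 [108  76  43  43  42  43 124 136 137 137 135 109  40  81 112 107  98 103 106]
 [112  69  42  43  42  43 119 134 137 137 123  50  40  72  94 107 106  92 105]
 [113  67  42  43  42  43 111 135 137 136 134  72  41  67  93 107 106  98 108]
 [115  63  43  42  43  42 105 136 137 136 130  62  39  63  81 108 107 115 119]
 [114  59  42  41  41  43 102 136 137 136  98  73  39  63  80 104 106
[... 1213 characters left out ...]
19 119 119  52 142 143 140 141 142 143 141 133  40  41  41  42  45]
 [ 77  76  79  75  77  45 143 142 142 142 143 142 141 131  39  40  39  41  44]
 [ 76  77  80  78  77  43 144 144 141 142 143 144 140 127  39  40  41  43  39]
 [ 78  76  78  79  66  58 145 144 141 143 143 143 140 108  39  40  41  41  38]
 [ 79  74  76  79  45  45  60  53  52  48  48  45  39  40  41  36  39  39  37]
 [ 76  76  76  78  35  36  42  39  38  38  41  41  37  39  41  39  39  39  40]
 [ 75  77  78  79  36  36  39  42  39  38  40  40  38  44  37  35  41  39  41]
 [ 76  75  75  66  37  35  38  37  38  41  40  39  39  38  41  36  40  42  58]
 [122 123 122  56  39  38  41  37  40  39  39  37  40  41  39  36  38  39  83]]
```

The blade edges match the predicted projections in both views to within about 1 px, so there is no sag. Next I'll carry the spatula to the pre-insertion pose.

```bash
python3 - <<'E'
from h import *
plan((.48,-.05,.16,3.10),(.407,.2017,.14,3.07))
E
```

```text
now [ 0.5525 -0.3103  0.1466] yaw 3.127 tilt 0.0008 t 10.45 q7 1.53
slide [ 76.2 259.2 -13.5] roll 1.6 rows 6.5 0.2
slide [ 83.4 248.4  20. ] roll 1.7 rows 6.3 0.2
```

Call:
{"method": "send_rows", "body": {"slide": [[76,259,-14],[76,259,-14],[76,259,-14],[76,259,-14],[76,259,-14],[76,259,-14],[76,259,-14],[76,259,-14]], "roll": [1.6,1.6,1.6,1.6,1.6,1.6,1.6,1.6], "claw": [0,0,0,0,0,0,0,0]}}

```text
t: 11.12
eef_pos: [0.4782, -0.0446, 0.1599]
tool_rot: [-0.001, 0.017, 1.0, 0.001]
contact_force: [0.6, 0.1, -1.5]
gripper_width: 0.238
grasp_force: 97.7
```

Call:
{"method": "send_rows", "body": {"slide": [[83,248,20],[83,248,20],[83,248,20],[83,248,20],[83,248,20],[83,248,20],[83,248,20],[83,248,20]], "roll": [1.7,1.7,1.7,1.7,1.7,1.7,1.7,1.7], "claw": [0,0,0,0,0,0,0,0]}}

```text
t: 11.78
eef_pos: [0.4063, 0.2047, 0.1397]
tool_rot: [-0.001, 0.033, 0.999, 0.001]
contact_force: [-0.2, -0.3, -1.8]
gripper_width: 0.241
grasp_force: 98.0
```

Call:
{"method": "send_rows", "body": {"slide": [[0,0,0],[0,0,0],[0,0,0],[0,0,0],[0,0,20],[0,0,40],[0,0,40],[0,0,40]], "roll": [0,0,0,0,0,0,0,0], "claw": [0,0,0,0,0,0,0,0]}}

```text
t: 12.45
eef_pos: [0.4078, 0.2003, 0.0999]
tool_rot: [-0.001, 0.036, 0.999, -0.0]
contact_force: [0.7, 0.1, -1.3]
gripper_width: 0.239
grasp_force: 98.0
```

```bash
python3 - <<'E'
from h import *
plan((.4069,.2017,.0836,3.07),(.5116,.1941,.0836,3.07)); print(pose()[3]["q"])
E
```

```text
now [0.4078 0.2003 0.0999] yaw 3.069 tilt 0.0022 t 12.45 q7 0.40
slide [ 1.   1.4 16.3] roll -0.1 rows 0.4 0.0
slide [-1.05e+02 -1.00e-01  0.00e+00] roll -0.0 rows 2.5 0.0
[ 0.1941724   0.47296248 -0.9484292   2.13458932  0.54301145  0.79682468
  0.39968464]
```

Next I'll lower to the entry height and settle, then slide in slowly.

Call:
{"method": "send_rows", "body": {"slide": [[1,1,8],[1,1,16],[1,1,16],[1,1,16],[1,1,16],[1,1,16],[1,1,16],[1,1,16]], "roll": [0,0,0,0,0,0,0,0], "claw": [0,0,0,0,0,0,0,0]}}

```text
t: 13.12
eef_pos: [0.4074, 0.2025, 0.0845]
tool_rot: [0.0, 0.036, 0.999, 0.0]
contact_force: [0.3, -0.0, 0.1]
gripper_width: 0.238
grasp_force: 98.0
```

Call:
{"method": "send_rows", "body": {"slide": [[-6,0,0],[-12,0,0],[-18,0,0],[-24,0,0],[-30,0,0],[-35,0,0],[-40,0,0],[-40,0,0]], "roll": [0,0,0,0,0,0,0,0], "claw": [0,0,0,0,0,0,0,0]}}

```text
t: 13.78
eef_pos: [0.4483, 0.1994, 0.0843]
tool_rot: [0.0, 0.036, 0.999, 0.0]
contact_force: [-0.5, 0.4, -2.0]
gripper_width: 0.238
grasp_force: 98.0
```

```bash
python3 - <<'E'
from h import *
plan((.5116,.1941,.0836,3.07)); print(pose()[3]["contact_force"])
im=bot.read_camera("top"); cv2.imwrite("pics/ins.png",im[:,:,::-1])
E
```

```text
now [0.4483 0.1994 0.0843] yaw 3.069 tilt 0.0006 t 13.78 q7 0.41
slide [-63.5  -0.7   0.7] roll -0.1 rows 1.5 0.0
[-0.47909525  0.4014119  -1.97390182]
```

Call:
{"method": "send_rows", "body": {"slide": [[-9,-0.5,0],[-18,-0.5,0],[-27,-0.5,0],[-36,-0.5,0],[-45,-0.5,0],[-54,-0.5,0],[-63,-0.5,0],[-63,-0.5,0]], "roll": [0,0,0,0,0,0,0,0], "claw": [0,0,0,0,0,0,0,0]}}

```text
t: 14.5
eef_pos: [0.5122, 0.1942, 0.0843]
tool_rot: [0.001, 0.037, 0.999, 0.0]
contact_force: [0.7, 0.2, -1.6]
gripper_width: 0.241
grasp_force: 98.0
```

Call:
{"method": "send_rows", "body": {"slide": [[0,0,0],[0,0,0],[0,0,-2],[0,0,-4],[0,0,-6],[0,0,-8],[0,0,-10],[0,0,-12]], "roll": [0,0,0,0,0,0,0,0], "claw": [0,0,0,0,0,0,0,0]}}

```text
t: 15.17
eef_pos: [0.5097, 0.1944, 0.0965]
tool_rot: [-0.0, 0.036, 0.999, -0.0]
contact_force: [0.3, -0.4, -3.2]
gripper_width: 0.239
grasp_force: 98.0
```

```bash
python3 - <<'E'
from h import *
plan(); print(pose()[3]["contact_force"],pose()[3]["torque"])
E
```

```text
now [0.5097 0.1944 0.0965] yaw 3.070 tilt 0.0003 t 15.17 q7 0.51
[ 0.31176504 -0.41258328 -3.18279972] [0.01095211 0.21603766 0.01255606]
```

Call:
{"method": "send_rows", "body": {"slide": [[0,0,-4],[0,0,-8],[0,0,-13],[0,0,-18],[0,0,-23],[0,0,-28],[0,0,-32],[0,0,-34]], "roll": [0,0,0,0,0,0,0,0], "claw": [0,0,0,0,0,0,0,0]}}

```text
t: 15.83
eef_pos: [0.5102, 0.1946, 0.1311]
tool_rot: [0.0, 0.036, 0.999, 0.0]
contact_force: [0.8, -0.3, -2.8]
gripper_width: 0.241
grasp_force: 98.0
```

Call:
{"method": "send_rows", "body": {"slide": [[0,0,0],[0,0,0],[0,0,0],[0,0,0],[0,0,0],[0,0,0],[0,0,0],[0,0,0]], "roll": [0,0,0,0,0,0,0,0], "claw": [0,0,0,0,0,0,0,0]}}

```text
t: 16.5
eef_pos: [0.5099, 0.1945, 0.1302]
tool_rot: [-0.0, 0.036, 0.999, 0.0]
contact_force: [-0.0, -0.2, -2.6]
gripper_width: 0.235
grasp_force: 98.0
```

```bash
cat >> h.py <<'E'
def green(n,z,minA=400):
    cm=bot.camera_model(n); im=bot.read_camera(n); h=cv2.cvtColor(im,cv2.COLOR_RGB2HSV)
    m=((h[...,0]>48)&(h[...,0]<75)&(h[...,1]>110)&(h[...,2]>30)).astype(np.uint8)
    m=cv2.morphologyEx(m,cv2.MORPH_CLOSE,np.ones((9,9),np.uint8)); k,l,s,c=cv2.connectedComponentsWithStats(m)
    i=1+np.argmax(s[1:,4]); cnt=cv2.findContours((l==i).astype(np.uint8),0,cv2.CHAIN_APPROX_NONE)[0][0].reshape(-1,2)
    w=px2w(cm,cnt,z)[:,:2]; r=cv2.minAreaRect((w*1000).astype(np.float32)); print(n,"area",s[i,4],"rect mm",np.round(r[0],1),np.round(r[1],1),"ang %.2f deg"%r[2]); return im
E
python3 - <<'E'
from h import *
plan(); print(pose()[3]["contact_force"],pose()[3]["torque"])
p=pose()[0]; z=p[2]-.0246+.003+.004
im=green("top",z); green("scene",z)
cv2.imwrite("pics/lift.png",im[:,:,::-1])
E
```

```text
now [0.5099 0.1945 0.1302] yaw 3.070 tilt 0.0001 t 16.50 q7 0.55
[-0.00562556 -0.23315858 -2.6171883 ] [ 0.03407331  0.20203229 -0.04380189]
top area 379 rect mm [629.8 168.9] [127.9  64.6] ang 52.46 deg
scene area 840 rect mm [610.6 182.5] [121.6  91.6] ang 87.47 deg
```

```bash
python3 - <<'E'
from h import *
cm=bot.camera_model("scene")
def edges(im,z):
    h=cv2.cvtColor(im,cv2.COLOR_RGB2HSV)
    m=((h[...,0]>48)&(h[...,0]<75)&(h[...,1]>110)&(h[...,2]>30)).astype(np.uint8)
    m=cv2.morphologyEx(m,cv2.MORPH_CLOSE,np.ones((9,9),np.uint8)); k,l,s,c=cv2.connectedComponentsWithStats(m)
    i=1+np.argmax(s[1:,4]); m=(l==i)
    x0,y0,w,hh=s[i,:4]; print(s[i])
    # left/right edges by row extents, top/bottom by column extents, central parts
    rows=np.arange(y0+3,y0+hh-3); L=np.array([(np.where(m[r])[0][0]-.5,r) for r in rows]);R=np.array([(np.where(m[r])[0][-1]+.5,r) for r in rows])
    cols=np.arange(x0+4,x0+w-4); U=np.array([(c,np.where(m[:,c])[0][0]-.5) for c in cols]);B=np.array([(c,np.where(m[:,c])[0][-1]+.5) for c in cols])
    for n,e,ax in(("L",L,1),("R",R,1),("U",U,0),("B",B,0)):
        p=px2w(cm,e,z)[:,:2]
        v=cv2.fitLine((p*1000).astype(np.float32),cv2.DIST_HUBER,0,.01,.01).ravel(); a=np.degrees(np.arctan2(v[1],v[0]))%180
        print(n,"ang %.2f"%a,"pt",v[2:].round(1))
a=cv2.resize(cv2.imread("pics/scene0.png")[:,:,::-1],(560,420),interpolation=cv2.INTER_AREA); edges(a,.074)
edges(bot.read_camera("scene"),pose()[0][2]-.0176)
E
```

```text
[323 221  40  23 813]
L ang 173.14 pt [598.  123.4]
R ang 175.91 pt [608.1 243.4]
U ang 87.48 pt [563.5 191.7]
B ang 84.06 pt [655.6 172.2]
[324 213  41  22 838]
L ang 173.06 pt [602.3 123.2]
R ang 175.35 pt [614.8 242.2]
U ang 87.50 pt [562.5 181.1]
B ang 87.47 pt [658.6 183.4]
```

The board rides with its angle unchanged (edge angles match the pre-lift ones), and step 2 height is reached. Next I'll carry it gently toward the rack.

Call:
{"method": "send_rows", "body": {"slide": [[0,-3,0],[1,-8,0],[1,-15,0],[2,-24,0],[3,-35,0],[4,-47,0],[5,-60,0],[6,-74,0]], "roll": [0,0,0,0,0,0,0,0], "claw": [0,0,0,0,0,0,0,0]}}

```text
t: 17.32
eef_pos: [0.4983, 0.1195, 0.1303]
tool_rot: [-0.0, 0.036, 0.999, -0.0]
contact_force: [0.4, 0.5, -2.1]
gripper_width: 0.235
grasp_force: 97.8
```

Call:
{"method": "send_rows", "body": {"slide": [[1,-14,0],[2,-28,0],[3,-42,0],[4,-56,0],[5,-70,0],[6,-84,0],[8,-98,0],[9,-112,0]], "roll": [0,0,0,0,0,0,0,0], "claw": [0,0,0,0,0,0,0,0]}}

```text
t: 17.98
eef_pos: [0.4808, 0.0081, 0.1302]
tool_rot: [-0.0, 0.036, 0.999, -0.0]
contact_force: [0.4, -0.7, -2.4]
gripper_width: 0.239
grasp_force: 97.8
```

Call:
{"method": "send_rows", "body": {"slide": [[1,-14,0],[2,-28,0],[3,-42,0],[4,-55,0],[5,-68,0],[6,-80,0],[7,-90,0],[8,-97,0]], "roll": [0,0,0,0,0,0,0,0], "claw": [0,0,0,0,0,0,0,0]}}

```text
t: 18.65
eef_pos: [0.4659, -0.0882, 0.1302]
tool_rot: [-0.0, 0.037, 0.999, -0.0]
contact_force: [-0.3, -0.4, -1.8]
gripper_width: 0.238
grasp_force: 97.9
```

Call:
{"method": "send_rows", "body": {"slide": [[0,-3,0],[0,-4,0],[0,-4,0],[0,-4,0],[0,-4,0],[0,-4,0],[0,-4,0],[0,-4,0]], "roll": [-0.5,-1.5,-2.7,-4,-5.3,-6.6,-7.7,-8.4], "claw": [0,0,0,0,0,0,0,0]}}

```text
t: 19.32
eef_pos: [0.4665, -0.0899, 0.1303]
tool_rot: [0.0, -0.039, 0.999, 0.0]
contact_force: [0.2, 0.5, -2.8]
gripper_width: 0.241
grasp_force: 97.6
```

Call:
{"method": "send_rows", "body": {"slide": [[0,0,0],[0,0,0],[0,0,0],[0,0,0],[0,0,0],[0,0,0],[0,0,0],[0,0,0]], "roll": [0,0,0,0,0,0,0,0], "claw": [0,0,0,0,0,0,0,0]}}

```text
t: 19.98
eef_pos: [0.4664, -0.0901, 0.1303]
tool_rot: [0.0, -0.037, 0.999, -0.0]
contact_force: [0.3, -0.3, -2.7]
gripper_width: 0.24
grasp_force: 97.6
```

```bash
python3 - <<'E'
from h import *
plan((.4665,-.0900,.13,3.217)); p,R,th,o=pose(); print(o["contact_force"])
im=bot.read_camera("top"); cm=bot.camera_model("top")
green("scene",p[2]-.0176); green("top",p[2]-.0176)
u=-R[:2,0]; n=-R[:2,1]; n=R[:2,1]
pred=w2px(cm,[np.r_[p[:2]+.0997*u,p[2]-.0176]])[0]; print("pred board",p[:2]+.0997*u-.002*n,pred)
x0,y0=(pred-[45,35]).astype(int); crop(im,x0,y0,90,70,8,"over")
E
```

```text
now [ 0.4664 -0.0901  0.1303] yaw -3.067 tilt 0.0001 t 19.98 q7 1.24
slide [-0.1  0.1  0.3] roll -0.0 rows 0.0 0.0
[ 0.33358509 -0.2968754  -2.70318275]
scene area 797 rect mm [567.1 -86.7] [ 93.  119.1] ang 3.46 deg
top area 250 rect mm [589.4 -66.9] [ 58.  128.1] ang 33.32 deg
pred board [ 0.5659873  -0.08467657] [301.98735878 196.24315557]
```

View pics/over.png

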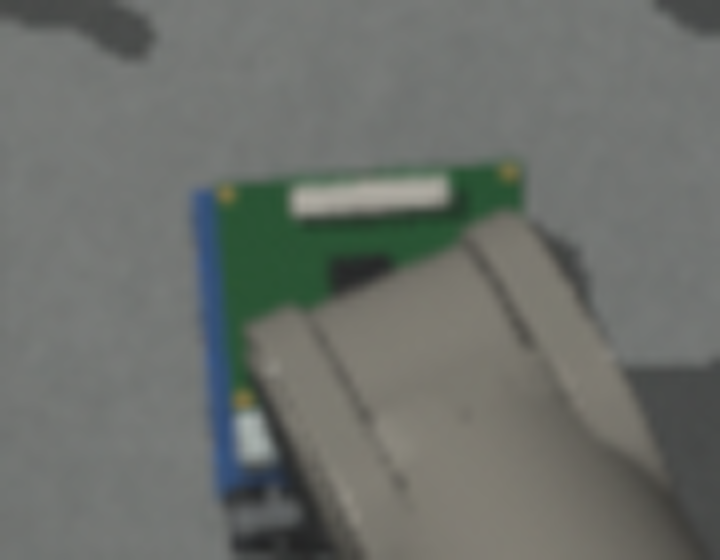

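The board sits over the rack with its far corners at (215,184) and (522,164), parallel to the rack. Lowering it now.

Call:
{"method": "send_rows", "body": {"slide": [[0,0,3],[0,0,9],[0,0,16],[0,0,23],[0,0,30],[0,0,37],[0,0,43],[0,0,48]], "roll": [0,0,0,0,0,0,0,0], "claw": [0,0,0,0,0,0,0,0]}}

```text
t: 20.8
eef_pos: [0.4662, -0.09, 0.0814]
tool_rot: [-0.0, -0.038, 0.999, 0.0]
contact_force: [0.2, -0.4, -3.4]
gripper_width: 0.242
grasp_force: 97.8
```

Call:
{"method": "send_rows", "body": {"slide": [[0,0,3],[0,0,6],[0,0,9],[0,0,12],[0,0,16],[0,0,20],[0,0,25],[0,0,30]], "roll": [0,0,0,0,0,0,0,0], "claw": [0,0,0,0,0,0,0,0]}}

```text
t: 21.47
eef_pos: [0.4666, -0.0902, 0.052]
tool_rot: [0.0, -0.037, 0.999, -0.0]
contact_force: [-1.0, -0.9, -1.6]
gripper_width: 0.238
grasp_force: 97.8
```

```bash
python3 - <<'E'
from h import *
plan(); print(pose()[3]["contact_force"]); green("scene",.049)
E
```

```text
now [ 0.4666 -0.0902  0.052 ] yaw -3.067 tilt 0.0005 t 21.47 q7 1.10
[-0.96711266 -0.94683296 -1.64490938]
scene area 762 rect mm [565.9 -87. ] [ 92.9 117.3] ang 3.28 deg
```

```bash
python3 - <<'E'
from h import *
p,R,th,o=pose(); print(o["q"].round(3))
S=[(np.hypot(.19597,.64539),.23044,1.5563),(np.hypot(.4051,.4162),.2825,1.71248),(np.hypot(.4078,.2003),.0999,2.13459),(np.hypot(*p[:2]),p[2],o["q"][3])]
# r^2+(z+h)^2=A+B cos q4  -> r^2+z^2 = (A-h^2) + B cos q4 - 2h z
M=np.array([[1,np.cos(q),-2*z] for r,z,q in S]); y=np.array([r*r+z*z for r,z,q in S])
x,res,_,_=np.linalg.lstsq(M,y,rcond=None); print(x,res,M@x-y)
for z in(.03,.052,.1): print(z,"rmin at q4=2.40:",np.sqrt(x[0]+x[1]*np.cos(2.40)-2*x[2]*z-z*z))
E
```

```text
[ 0.757  0.577 -0.862  2.121  0.663  0.737  1.104]
[0.52195096 0.55356641 0.04739293] [1.42988373e-07] [ 9.78144827e-05 -1.29926814e-04  2.56913096e-04 -2.24800765e-04]
0.03 rmin at q4=2.40: 0.33167904217537836
0.052 rmin at q4=2.40: 0.32576325463847366
0.1 rmin at q4=2.40: 0.3070439329094827
```

Call:
{"method": "send_rows", "body": {"slide": [[5,0,0],[12,0,0],[19,0,0],[26,0,0],[33,0,0],[40,0,0],[47,0,0],[52,0,0]], "roll": [0,0,0,0,0,0,0,0], "claw": [0,0,0,0,0,0,0,0]}}

```text
t: 22.18
eef_pos: [0.4134, -0.0943, 0.0523]
tool_rot: [-0.0, -0.037, 0.999, -0.0]
contact_force: [-0.6, 0.3, -1.7]
gripper_width: 0.24
grasp_force: 97.9
```

```bash
python3 - <<'E'
from h import *
p,R,th,o=pose(); plan(); print(o["q"].round(3),o["contact_force"],p-[.566,-.0845,0])
E
```

```text
now [ 0.4134 -0.0943  0.0523] yaw -3.067 tilt 0.0006 t 22.18 q7 1.11
[ 0.821  0.512 -0.886  2.231  0.65   0.678  1.113] [-0.62812263  0.25870198 -1.72235754] [-0.15259943 -0.009754    0.05231267]
```

Call:
{"method": "send_rows", "body": {"slide": [[6,0,0],[12,0,0],[18,0,0],[24,0,0],[30,0,0],[36,0,0],[42,0,0],[48,0,0]], "roll": [0,0,0,0,0,0,0,0], "claw": [0,0,0,0,0,0,0,0]}}

```text
t: 22.85
eef_pos: [0.3661, -0.0976, 0.0523]
tool_rot: [0.0, -0.037, 0.999, -0.0]
contact_force: [0.7, -1.2, -0.8]
gripper_width: 0.239
grasp_force: 97.9
```

```bash
python3 - <<'E'
from h import *
p,R,th,o=pose(); plan((.366,-.098,.10,-3.066),(.44,-.2,.12,3.127)); print(o["q"].round(3),o["contact_force"])
green("scene",.049)
E
```

```text
now [ 0.3661 -0.0976  0.0523] yaw -3.067 tilt 0.0001 t 22.85 q7 1.13
slide [  0.1  -0.3 -47.7] roll -0.0 rows 1.1 0.0
slide [ -66.1 -107.3  -20. ] roll 5.2 rows 3.1 0.7
[ 0.885  0.454 -0.911  2.327  0.636  0.622  1.133] [ 0.67630608 -1.24431475 -0.80357887]
scene area 768 rect mm [566.1 -87. ] [ 93.4 117.6] ang 2.83 deg
```

Call:
{"method": "send_rows", "body": {"slide": [[4,0,0],[6,0,0],[6,0,-10],[6,0,-30],[6,0,-55],[6,0,-75],[6,0,-80],[6,0,-80]], "roll": [0,0,0,0,0,0,0,0], "claw": [0,0,0,0,0,0,0,0]}}

```text
t: 23.57
eef_pos: [0.3617, -0.0986, 0.1333]
tool_rot: [0.001, -0.037, 0.999, -0.001]
contact_force: [-0.2, -0.1, -1.4]
gripper_width: 0.243
grasp_force: 98.1
```

```bash
python3 - <<'E'
from h import *
plan((.547,-.311,.13,3.127),(.547,-.311,.03,3.127))
E
```

```text
now [ 0.3617 -0.0986  0.1333] yaw -3.068 tilt 0.0034 t 23.57 q7 1.38
slide [-169.1 -225.5    4.2] roll 5.1 rows 6.8 0.7
slide [  0.   0. 100.] roll -0.0 rows 2.4 0.0
```

Call:
{"method": "send_rows", "body": {"slide": [[-20,-27,2],[-45,-60,4],[-80,-105,4],[-115,-152,4],[-140,-187,4],[-160,-213,4],[-169,-225,4],[-169,-225,4]], "roll": [5.1,5.1,5.1,5.1,5.1,5.1,5.1,5.1], "claw": [0,0,0,0,0,0,0,0]}}

```text
t: 24.23
eef_pos: [0.5491, -0.3168, 0.1254]
tool_rot: [0.001, 0.011, 1.0, -0.001]
contact_force: [0.3, -1.5, -0.5]
gripper_width: 0.24
grasp_force: 98.1
```

Call:
{"method": "send_rows", "body": {"slide": [[0,0,0],[0,0,10],[0,0,25],[0,0,45],[0,0,65],[0,0,80],[0,0,85],[0,0,85]], "roll": [0,0,0,0,0,0,0,0], "claw": [0,0,0,0,0,0,0,0]}}

```text
t: 24.9
eef_pos: [0.5444, -0.3087, 0.0412]
tool_rot: [-0.002, 0.007, 1.0, 0.001]
contact_force: [-0.2, 0.1, -1.4]
gripper_width: 0.241
grasp_force: 98.1
```

```bash
python3 - <<'E'
from h import *
plan((.547,-.311,.0295,3.127)); print(pose()[3]["contact_force"])
E
```

```text
now [ 0.5444 -0.3087  0.0412] yaw 3.129 tilt 0.0037 t 24.90 q7 1.44
slide [-2.6 -2.3 11.7] roll 0.1 rows 0.3 0.0
[-0.22388363  0.10375602 -1.41090314]
```

Call:
{"method": "send_rows", "body": {"slide": [[0,0,3],[0,0,6],[0,0,9],[0,0,11],[0,0,12],[0,0,12],[0,0,12],[0,0,12]], "roll": [0,0,0,0,0,0,0,0], "claw": [0,0,0,0,0,0,0,0]}}

```text
t: 25.57
eef_pos: [0.5462, -0.3098, 0.0315]
tool_rot: [0.0, 0.007, 1.0, -0.0]
contact_force: [-0.1, 0.7, -1.0]
gripper_width: 0.238
grasp_force: 98.1
```

Call:
{"method": "send_rows", "body": {"slide": [[0,0,0],[0,0,0],[0,0,0],[0,0,0],[0,0,0],[0,0,0],[0,0,0],[0,0,-5]], "roll": [0,0,0,0,0,0,0,0], "claw": [0.6,0.6,0.6,0.6,0.6,0.6,0.6,0.6]}}

```text
t: 26.23
eef_pos: [0.5454, -0.3096, 0.0356]
tool_rot: [-0.001, 0.007, 1.0, 0.0]
contact_force: [-0.3, 1.1, -0.4]
gripper_width: 0.599
grasp_force: 0.0
```

Call:
{"method": "send_rows", "body": {"slide": [[0,0,-15],[0,0,-40],[0,0,-80],[0,0,-120],[0,0,-160],[0,0,-200],[0,0,-220],[0,0,-220]], "roll": [0,0,0,0,0,0,0,0], "claw": [0.6,0.6,0.6,0.6,0.6,0.6,0.6,0.6]}}

```text
t: 26.9
eef_pos: [0.5491, -0.3097, 0.2639]
tool_rot: [0.005, 0.007, 1.0, -0.002]
contact_force: [1.1, 0.3, -0.0]
gripper_width: 0.6
grasp_force: 0.0
```

Call:
{"method": "send_rows", "body": {"slide": [[40,0,0],[80,-40,0],[100,-80,0],[100,-100,0],[100,-100,0],[100,-100,0],[100,-100,0],[100,-100,0]], "roll": [0,0,0,0,0,0,0,0], "claw": [0.6,0.6,0.6,0.6,0.6,0.6,0.6,0.6]}}

```text
t: 27.57
eef_pos: [0.4455, -0.4067, 0.2567]
tool_rot: [0.0, 0.006, 1.0, 0.0]
contact_force: [0.3, 1.0, 0.6]
gripper_width: 0.601
grasp_force: 0.0
```

```bash
python3 - <<'E'
from h import *
plan(); im=bot.read_camera("top"); cm=bot.camera_model("top"); cv2.imwrite("pics/end.png",im[:,:,::-1])
old=cv2.resize(cv2.imread("pics/top0.png")[:,:,::-1],(560,420),interpolation=cv2.INTER_AREA)
def blob(im,lo,hi,z,box,name):
    x0,y0,x1,y1=box; h=cv2.cvtColor(im,cv2.COLOR_RGB2HSV)[y0:y1,x0:x1]; m=cv2.inRange(h,lo,hi); m=cv2.morphologyEx(m,cv2.MORPH_CLOSE,np.ones((5,5),np.uint8))
    n=cv2.findContours(m,0,1)[0]; c=max(n,key=cv2.contourArea).reshape(-1,2)+[x0,y0]
    r=cv2.minAreaRect((px2w(cm,c,z)[:,:2]*1000).astype(np.float32)); print(name,np.round(r[0],1),np.round(r[1],1),round(r[2],1))
for nm,i in(("old",old),("new",im)):
    blob(i,(5,150,80),(15,255,255),.056,(330,130,410,250),nm+" handle")
    blob(i,(0,0,125),(180,40,255),.007,(350,158,388,193),nm+" blade")
blob(im,(48,110,30),(75,255,255),.049,(275,160,330,235),"board")
green("scene",.049)
w=im[158:218,148:200]; h=cv2.cvtColor(w,cv2.COLOR_RGB2HSV); ys,xs=np.where((h[...,1]<60)&(h[...,2]>120)); 
cv2.imwrite("pics/knob.png",w[:,:,::-1]); print(np.c_[xs+148,ys+158][:40].tolist())
E
```

```text
now [ 0.4455 -0.4067  0.2567] yaw 3.130 tilt 0.0007 t 27.57 q7 1.84
old handle [ 545.1 -306.6] [22.3 68.1] 88.9
old blade [ 649.5 -308.1] [59.9 89.8] 87.6
new handle [ 536.9 -307.8] [65.3 22.8] 0.7
new blade [ 639.3 -307.6] [60.5 88.5] 88.8
board [565.3 -85.1] [ 85.9 116.1] 3.7
scene area 762 rect mm [566.3 -87. ] [ 92.3 117.3] ang 3.35 deg
[[151, 158], [152, 158], [153, 158], [164, 158], [177, 158], [151, 159], [152, 159], [153, 159], [154, 159], [155, 159], [174, 159], [175, 159], [176, 159], [177, 159], [182, 159], [152, 160], [153, 160], [173, 160], [174, 160], [175, 160], [173, 161], [199, 179], [199, 180], [199, 181], [170, 182], [171, 182], [199, 182], [169, 183], [170, 183], [171, 183], [199, 183], [169, 184], [170, 184], [171, 184], [199, 184], [169, 185], [170, 185], [171, 185], [199, 185], [169, 186]]
```

```bash
python3 -c "
from station import bot
print(bot.hand_in())"
```

```text
the job is handed in; nothing more can be done
None
```

I turned the timer to zero, set the board on the cooling rack about 1–2 mm off centre, laid the spatula back on its mat within about 10 mm of the middle, and handed the job in at about 28 s; no verdict came back.

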